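# Lock the sample carrier into the inspection nest

## Task

Get the sample carrier ready for the microscope: set the carrier that has the upright eye lug down flat and square in the pocket of the nest, without dropping it, so that its lug stands between the two ears. Then lock it with the longer of the two pull pins: pass the pin through both ears and the eye, from whichever side you like, until its handle is up against the ear, and let go. Leave everything else on the bench where it is.

Things in the scene. Friction and masses are not known exactly. Their poses are not given: they have to be found in the camera images.
- nest: metal fixture fixed to the bench; place and yaw vary. Aluminium base plate 156 x 140 x 8 mm (x -68 to 88, y -70 to 70 in its frame); on it a pocket with low dark steel walls (see pocket) and at its +x end two upright dark ears (see ear_axis). Origin on its underside below the middle of the pocket; x axis points to the ears, z up
- pocket (a point): centre of the pocket floor, 8 mm above nest origin, axes as nest; the seated carrier's origin and axes coincide with it. Walls 10 mm high, top 3 mm bevelled inward as lead-in, 1.5 mm play all round: rear wall inner face x = -51.5; side walls inner faces y = +-29.5, 12 thick, only at x -63 to -30 and 42 to 62: between those the sides are open down to the base plate, for the fingers
- ear_axis (a point): midway between the ears on the line of their holes: x 65, y 0, z 38 mm from nest origin; axes as nest, holes along y. Each ear is a plate 29 mm wide (x 51.5 to 80.5), 12 thick, top 54 mm above the bench, inner face y = +-14, outer face y = +-26, with a 14 mm through-hole countersunk 2 mm outside
- carrier: plain aluminium, 0.27 to 0.49 kg: flat body 100 x 56 x 18 mm (x, y, z), four green chips on top; at its +x end an upright eye lug (x 50 to 80, 22 thick in y, 44 high from the underside). Origin: centre of the underside of the 100 x 56 body; centre of mass about 13 mm from it towards the lug; x to the lug, z up. Lies flat; graspable across its 56 mm near x = 6, where the nest is open
- eye (a point): centre of the 16 mm round hole through the carrier's lug along y: x 65, y 0, z 30 mm from the carrier's origin
- pin: long pull pin, 0.09 kg: black plastic handle 40 mm long, 24 x 24, and a steel round shaft 10 mm thick, 66 long (last 8 tapered) from the middle of the handle's front face. Lies on its handle, shaft level, 12 mm above the bench. Origin under the middle of the handle's front face, level with the handle's underside; x along the shaft to the tip, handle x -40 to 0, z up
- pin_collar (a point): middle of the long pin's handle front face, where the shaft begins, 12 mm above the pin's origin; fully home it is 26 mm from ear_axis
- pin_tip (a point): tip of the long pin, 66 mm along x from pin_collar
- blank: bystander: plain aluminium block 100 x 56 x 18 mm without a lug; origin centre of underside
- short_pin: bystander: short pull pin, same handle as the long one but its shaft is only 30 mm long; too short to lock the nest; origin as for the long pin
- screwdriver: bystander: screwdriver lying beside the work area; origin centre of underside
- bottle: bystander: white bottle, 60 mm across, 150 mm high; origin centre of underside
- mug: bystander: white mug, 80 mm across, 90 mm high; origin centre of underside
- canister: bystander: round yellow wafer canister, open, 150 mm across, 55 mm high; origin centre of underside
- canister_lid: bystander: the canister's yellow lid, 160 mm across, 22 mm high; origin centre of underside
There are look-alikes about, which are no part of the job. Leave any green or white look-alike of the pin alone.

How it is judged:
By the outcome, as a careful person would: the job done as asked, in the order asked, and still so for the second after the job is handed in, with the robot touching nothing.
It also fails if it takes over 67 s, if anything falls off the work surface, if the arm or the gripper's body presses on something with over 40 N, if the wrist force passes 120 N, or if a joint passes its speed limit or range.

## Robot

A 6-joint arm with a two-finger parallel gripper is mounted at the origin on the work surface. World frame = base frame: x ahead of the robot, y to its left, z up, the work surface at z = 0. Lengths are in m, angles in rad, forces in N, time in s.
With the tool pointing down it reaches from about 0.35 to 0.85 m from the base axis. Payload 8.1 kg.
Tool frame: the origin (TCP) lies where the fingers leave the gripper's body, on its centre line; the fingertips stand 84 mm ahead of it and the grasp point (between the pads) lies 65 mm ahead of it; z points along the fingers, y is the line along which they close (so a half turn about z gives the same grasp; the last joint's range is limited). The gripper opens to 93 mm and grips with 3 to 60 N. Pads are 15 mm wide; open, the fingers measure 128 mm over their backs; the gripper's body (75 mm by 188 mm) begins 65 mm behind the grasp point.
Start: joints at [-1.299, 0.13, 1.488, -0, 1.523, -0.085], TCP at [0.21, -0.562, 0.303] pointing down, gripper open.
Joint ranges: [-2.96, 2.96], [-0.89, 2.26], [0.02, 2.5], [-1.34, 4.48], [0, 2.73], [-2.66, 2.66]. Speed limits (rad/s): [2.39, 2.39, 2.79, 3.14, 3.14, 3.14].

## Interface

Orientations are given as a rotation vector (axis times angle).
In Python, from plant import robot gives the robot as it stands.
- The arm moves only by the shell command python3 -m jog 'ROWS' [FORCE]. ROWS is text: rows parted by semicolons, each of 5 numbers parted by spaces: the opening, from 0 (shut) to 1 (fully open), then the shift along the tool's x, y, z in m, then the turn about the tool's z in degrees. A call has 1 to 10 rows; each row shifts and turns the commanded pose from where the row before left it, along the tool's axes as they then stand; what a row does not reach is not made up. A row lasts 1/12 s, in which the tool goes at most 41.7 mm and 7.16 degrees, less where a joint would pass 70% of its speed; a pose out of reach is approached as far as the arm can. A call with a gripper value outside its range is refused whole. The fingers move at their own pace and stop on an object; FORCE is the grip in N (left out, the last holds). Time passes only in rows, so rows that do not move let the fingers close. It gives the time, the measured TCP pose, the force, the opening and the grip force at its end, in the units of the state.
- robot.read_state(): the state, without advancing time (a new reading comes with each control period).
- robot.read_camera(name): name is "scene" or "top"; returns a dict with "color" (480x640x3 uint8, red, green, blue), "intrinsics" (3x3 intrinsics, pixels), "k1" (the pictures are not rectified: a ray, as slopes to the right and down, at radius r is drawn at 1 + k1 r^2 times it, then the intrinsics apply), "pose" (4x4, takes a point from camera to world coordinates). Camera axes: x right, y down, z forward; pixel columns grow to the right and rows downward; lengths in m; the calibration is good to about 2 mm. A picture is of the moment at which its call begins. There is no depth.
- robot.close_job(): hands the job in; it is judged then, once.
The state is a dict: "t": time; "q": joint angles; "dq": joint speeds; "joint_torque": joint torques, N m; "tool_pos": TCP position; "orientation": TCP orientation; "force": force on the tool from outside, world axes, zero at the start; "wrist_torque": the same for the moment, N m; "opening": finger opening in m; "gripper_force": force on a finger pad.
Only numpy, scipy, OpenCV 4.12 (cv2) and the standard library are available. Lean on these libraries where they do the work, as an engineer would, in place of code of your own. Each camera call takes 0.05 s, during which the arm holds its last target. There are 200 camera calls.

## Working session

There is one attempt and no reset: what is moved stays moved. The work goes in short steps, Python scripts to look and compute and a shell command to move; the robot and the scene stay as the last step left them, time stands still between calls to the robot, and variables do not carry over. Pictures are saved under pics/ and viewed, at most 11 in all, crops included, and the job is handed in when it is done.

```bash
mkdir -p pics; cat > h.py <<'E'
import numpy as np, cv2
from plant import robot
def grab(name,tag):
    d=robot.read_camera(name); cv2.imwrite(f"pics/{tag}.png",cv2.cvtColor(d["color"],cv2.COLOR_RGB2BGR))
    np.savez(f"pics/{tag}.npz",**{k:np.asarray(d[k]) for k in("color","intrinsics","k1","pose")}); return d
def load(tag): return dict(np.load(f"pics/{tag}.npz"))
def ray(d,px):
    K=d["intrinsics"]; k=float(d["k1"])
    s=np.array([(px[0]-K[0,2])/K[0,0],(px[1]-K[1,2])/K[1,1]]); u=s.copy()
    for _ in range(20): u=s/(1+k*(u@u))
    T=d["pose"]; return T[:3,3],T[:3,:3]@np.array([u[0],u[1],1])
def onz(d,px,z):
    o,v=ray(d,px); return o+v*(z-o[2])/v[2]
def proj(d,P):
    T=d["pose"]; p=T[:3,:3].T@(np.asarray(P)-T[:3,3]); u=p[:2]/p[2]; u=u*(1+float(d["k1"])*(u@u))
    K=d["intrinsics"]; return np.array([u[0]*K[0,0]+K[0,2],u[1]*K[1,1]+K[1,2]])
E
python3 - <<'E'
from h import *
for n in("scene","top"):
    d=grab(n,n+"0"); print(n,d["intrinsics"].tolist(),d["k1"],d["pose"].round(3).tolist())
s=robot.read_state(); print(s)
E
```

```text
scene [[436.35353526759053, 0.0, 314.22779194976636], [0.0, 436.35353526759053, 244.8945296946446], [0.0, 0.0, 1.0]] -0.030320815546984677 [[0.263, 0.655, -0.708, 1.344], [0.964, -0.161, 0.209, -0.245], [0.023, -0.738, -0.674, 0.796], [0.0, 0.0, 0.0, 1.0]]
top [[465.7691991347131, 0.0, 321.9759620637978], [0.0, 465.7691991347131, 234.47640725549238], [0.0, 0.0, 1.0]] -0.028226951374002798 [[-0.014, -0.976, 0.219, 0.269], [-1.0, 0.014, -0.001, -0.014], [-0.002, -0.219, -0.976, 1.397], [0.0, 0.0, 0.0, 1.0]]
{'t': 0.1, 'q': array([-1.29937831e+00,  1.31070856e-01,  1.48916093e+00, -1.96398731e-05,
        1.52299896e+00, -8.53954613e-02]), 'dq': array([-0.00091099, -0.00208318, -0.00248408,  0.00179531, -0.00045977,
       -0.00055771]), 'joint_torque': array([ 7.63477601e-04, -5.61340642e+01, -4.93097770e+01,  7.70876370e-02,
        2.91351427e-02, -6.93557536e-05]), 'tool_pos': array([ 0.20949226, -0.56184294,  0.30180625]), 'orientation': array([-3.09012469e+00, -5.57225127e-01,  2.69524667e-04]), 'force': array([-0.14427512, -0.68908033, -0.75135366]), 'wrist_torque': array([ 0.00491653, -0.02271164,  0.02774989]), 'gripper_force': 0.0, 'opening': 0.09300024409417232}
```

View pics/top0.png

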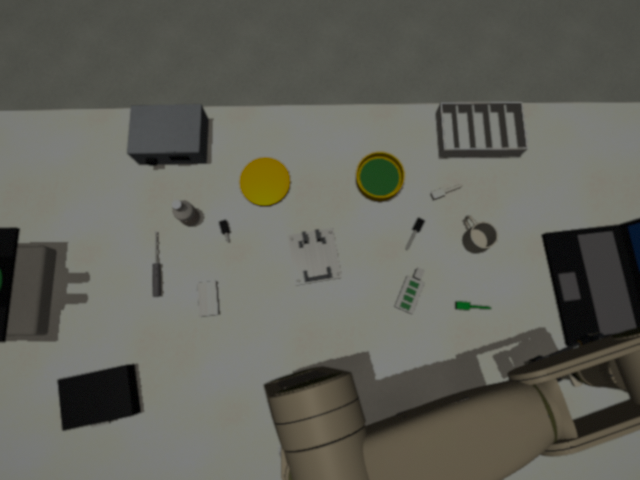

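View pics/scene0.png

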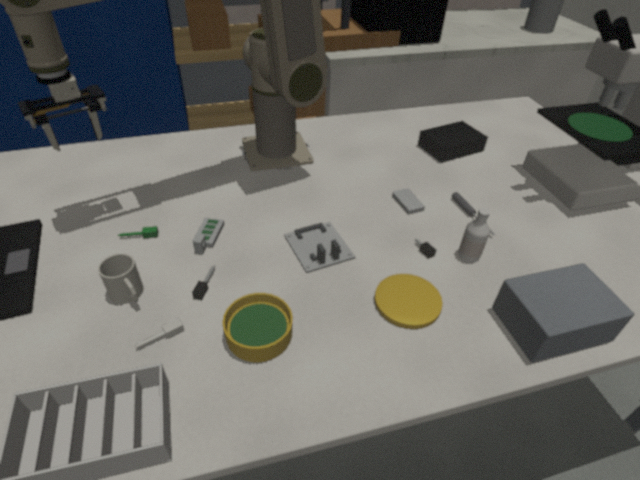

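The top view shows these objects:
- Nest at about (315,257), ears up-image at about (305–320,238).
- Lugged carrier with four green chips at (410,291), lug at (418,274). The plain block at (207,298) is the blank.
- Pin candidates: black at (415,232) with a long shaft, black at (225,230) with a short shaft, white at (446,191) and green at (472,306). The black one at (415,232) fits the long pin.

I'll confirm this in one enlarged crop.

```bash
python3 - <<'E'
from h import *
d=load("top0"); im=cv2.cvtColor(d["color"],cv2.COLOR_RGB2BGR)
def c(x,y,w,h,f): return cv2.resize(im[y:y+h,x:x+w],None,fx=f,fy=f,interpolation=cv2.INTER_CUBIC)
a=c(385,210,50,110,5)   # carrier+pin
b=c(285,222,64,70,7.8125)[:, :]
b=cv2.resize(b,(500,546))
m=np.zeros((550,750,3),np.uint8); m[:550,:250]=a; m[:546,250:]=b
cv2.imwrite("pics/crop1.png",m)
E
```

```text
(no output)
```

View pics/crop1.png

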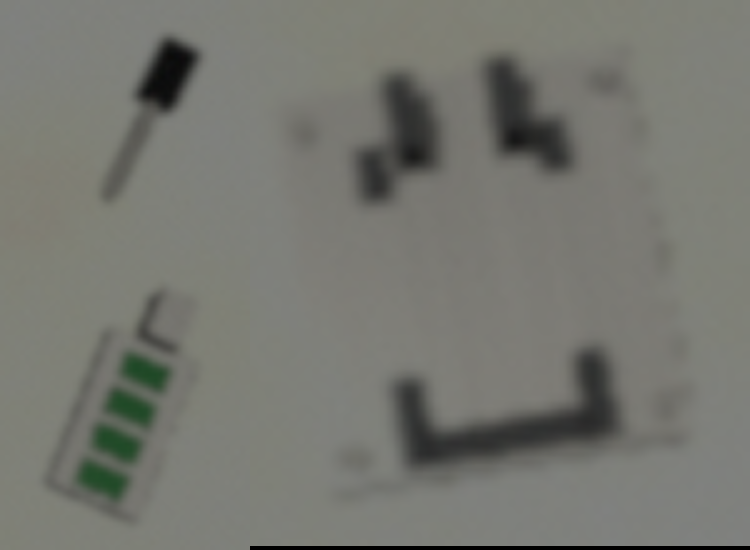

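The left crop confirms the long black pin: handle at about (418,225) in the full image, long shaft tip at about (406,249). It also confirms the lugged carrier, with chips and lug up-right at (418,273). The nest shows a dark rear-wall U at (318,277), ears at (304,238) and (320,237), and front side walls outboard of them. Next I'll measure all of these.

```bash
cat >> h.py <<'E'
F=8
def up(d): return cv2.resize(d["color"],None,fx=F,fy=F,interpolation=cv2.INTER_CUBIC).astype(int)
def blobs(m,box,amin=6):
    x0,y0,x1,y1=[int(F*b) for b in box]; mm=np.zeros(m.shape,np.uint8); mm[y0:y1,x0:x1]=m[y0:y1,x0:x1]
    n,l,st,c=cv2.connectedComponentsWithStats(mm); out=[]
    for i in range(1,n):
        if st[i,4]>amin*F*F: 
            cnt=max(cv2.findContours((l==i).astype(np.uint8),0,2)[0],key=len)[:,0,:]
            out.append(((c[i]+.5)/F-.5,st[i,4]/F/F,(cnt+.5)/F-.5))
    return out
def green(I): return (I[...,1]-np.maximum(I[...,0],I[...,2])>25).astype(np.uint8)
def dark(I,t): return (I.max(2)<t).astype(np.uint8)
def world(d,px,z): return np.array([onz(d,p,z)[:2] for p in px])
def rect(d,cnt,z):
    w=world(d,cnt,z).astype(np.float32)*1000; (c,s,a)=cv2.minAreaRect(w); return np.round(c,1),np.round(s,1),round(a,1)
E
python3 - <<'E'
from h import *
np.set_printoptions(suppress=True,precision=2)
B={"top":dict(car=(385,262,435,320),nest=(285,222,350,292),pin=(400,210,432,256)),
   "scene":dict(car=(185,212,232,258),nest=(280,215,358,275),pin=(185,258,222,305))}
for n in B:
    d=load(n+"0"); I=up(d); print("==",n)
    for c,a,k in blobs(green(I),B[n]["car"],4): print("chip",c,round(a,1),world(d,[c],.019)*1000, rect(d,k,.019))
    x0,y0,x1,y1=B[n]["pin"]; 
    for c,a,k in blobs(dark(I,60),B[n]["pin"]): print("handle",c,round(a,1),world(d,[c],.018)*1000,rect(d,k,.024))
    for c,a,k in blobs(dark(I,85),B[n]["nest"]): print("nest",c,round(a,1),world(d,[c],.018)*1000,rect(d,k,.018))
    im=d["color"]; 
    for k in B[n]:
        x0,y0,x1,y1=B[n][k]; print(k,"bg gray pct",np.percentile(im[y0:y1,x0:x1].max(2),[1,5,10,50,90]))
E
```

```text
== top
chip [413.53 283.96] 26.9 [[ 424.82 -284.22]] (array([ 424.6, -284.1]), array([23.3, 11.6]), 64.1)
chip [410.7  291.03] 27.1 [[ 404.03 -274.69]] (array([ 404.1, -274.8]), array([23.6, 11.1]), 63.6)
chip [407.88 298.22] 28.2 [[ 383.03 -265.22]] (array([ 383.2, -265.2]), array([24. , 11.6]), 63.7)
chip [404.97 305.41] 28.9 [[ 362.14 -255.55]] (array([ 362.2, -255.6]), array([23.6, 11.6]), 68.5)
handle [418.07 224.58] 88.4 [[ 606.07 -308.54]] (array([ 604.5, -307.4]), array([21.6, 41.3]), 61.4)
nest [319.54 236.91] 84.0 [[571.83  -7.34]] (array([570.8,  -5.4]), array([50.7, 25.4]), 37.6)
nest [303.75 239.68] 90.3 [[563.93  40.58]] (array([562.9,  39.5]), array([28.9, 50.1]), 69.2)
nest [318.04 275.79] 164.8 [[453.4   -1.39]] (array([458.5,   0.1]), array([34.6, 82. ]), 8.8)
car bg gray pct [ 74.    82.95  98.   128.   129.  ]
nest bg gray pct [ 50.  69. 101. 126. 129.]
pin bg gray pct [ 14.    46.55  93.   128.   129.  ]
== scene
chip [212.89 221.16] 7.9 [[ 366.35 -253.13]] (array([ 365.8, -253.7]), array([21.9,  6.7]), 59.5)
chip [209.46 226.27] 8.7 [[ 386.39 -264.42]] (array([ 386.3, -264.5]), array([22.5,  6.4]), 65.5)
chip [206.55 231.62] 8.8 [[ 407.27 -274.12]] (array([ 407.6, -273.7]), array([22.1,  6.3]), 62.3)
handle [199.81 290.17] 159.4 [[ 615.79 -308.17]] (array([ 620.7, -307.5]), array([27.2, 50.1]), 61.4)
nest [308.91 229.68] 143.2 [[464.32  -1.93]] (array([469.2,  -0.8]), array([36. , 83.7]), 9.3)
nest [334.76 250.12] 138.0 [[559.96  42.74]] (array([558.6,  44.8]), array([25.7, 73.2]), 69.4)
nest [319.14 254.83] 160.6 [[567.3   -1.77]] (array([561.4,  -4.4]), array([37.8, 72.2]), 71.5)
car bg gray pct [ 80.61  87.    95.   158.   162.  ]
nest bg gray pct [ 51.  66.  87. 148. 162.]
pin bg gray pct [ 42.   47.   69.8 160.  164. ]
```

Chip pitch is 23 mm, which is self-consistent. That puts the carrier at (0.394,-0.270) with yaw -24.6°. The nest pocket is at about (0.505,0.007) with yaw 8.9°; its U measures 82 x 34 mm against an expected 83 x 34. I'll turn and go over the carrier.

```bash
cat >> h.py <<'E'
from scipy.spatial.transform import Rotation as Ro
def need(x,y,z,yaw):
    """turn (deg about tool z) first, then shift in mm along the turned tool axes"""
    s=robot.read_state(); R=Ro.from_rotvec(s["orientation"]).as_matrix(); p=s["tool_pos"]
    y0=np.degrees(np.arctan2(R[1,0],R[0,0])); t=-((yaw-y0+180)%360-180); a=np.radians(yaw)
    X=np.array([np.cos(a),np.sin(a),0]); Y=np.array([np.sin(a),-np.cos(a),0]); D=np.array([x,y,z])-p
    print("t %.2f pos"%s["t"],(p*1000).round(1),"yaw %.2f tilt %.2f"%(y0,np.degrees(np.arccos(-R[2,2]))),"q6 %.2f"%s["q"][5],"F",s["force"].round(1),"open %.1f g %.1f"%(s["opening"]*1000,s["gripper_force"]))
    print("NEED turn %.2f  dx %.1f dy %.1f dz %.1f mm"%(t,D@X*1000,D@Y*1000,-D[2]*1000))
E
python3 -m jog '1 0 0 0 -7.1;1 0 0 0 -7.1;1 0 0 0 -7.1;1 0 0 0 -7.1;1 0 0 0 -7.1;1 0 0 0 -7.1;1 0 0 0 -7.1;1 0 0 0 -7.1;1 0 0 0 -7.1;1 0 0 0 -7.1'
python3 -m jog '1 0 0 0 -7.1;1 0 0 0 -7.1;1 0 0 0 -7.1;1 0 0 0 -7.1;1 0 0 0 -7.1;1 0 0 0 -7.1;1 0 0 0 -7.1;1 0 0 0 -7.1;1 0 0 0 -7.1'
python3 -m jog '1 -.0052 .0343 .0112 0;1 -.0052 .0343 .0112 0;1 -.0052 .0343 .0112 0;1 -.0052 .0343 .0112 0;1 -.0052 .0343 .0112 0;1 -.0052 .0343 .0112 0;1 -.0052 .0343 .0112 0;1 -.0052 .0343 .0112 0;1 -.0052 .0343 .0112 0;1 -.0052 .0343 .0112 0'
python3 -c "
from h import *
need(.400,-.272,.0865,155.4)"
```

```text
t: 0.93
tool_pos: [0.2095, -0.562, 0.3021]
orientation: [-2.186, -2.255, -0.001]
force: [0.7, 0.5, 0.0]
opening: 0.0929
gripper_force: 0.0
t: 1.68
tool_pos: [0.2095, -0.562, 0.3021]
orientation: [-0.661, -3.071, -0.002]
force: [0.3, 0.6, 0.3]
opening: 0.0928
gripper_force: 0.0
t: 2.52
tool_pos: [0.4003, -0.2705, 0.19]
orientation: [-0.671, -3.069, -0.0]
force: [0.2, -0.9, -0.7]
opening: 0.0931
gripper_force: 0.0
t 2.52 pos [ 400.3 -270.5  190. ] yaw 155.33 tilt 0.02 q6 -1.84 F [ 0.2 -0.9 -0.7] open 93.1 g 0.0
NEED turn -0.07  dx -0.3 dy -1.5 dz 103.5 mm
```

```bash
python3 -m jog '1 0 -.0015 .03 0;1 0 0 .03 0;1 0 0 .02 0;1 0 0 .013 0;1 0 0 .007 0;1 0 0 .0035 0;1 0 0 0 0' 30
python3 -m jog '.5 0 0 0 0;.5 0 0 0 0;.5 0 0 0 0;.5 0 0 0 0;.5 0 0 0 0;.5 0 0 0 0;.5 0 0 0 0;.5 0 0 0 0;.5 0 0 0 0;.5 0 0 0 0' 35
python3 -c "
from h import *
need(.400,-.272,.0865,155.4)"
```

```text
t: 3.1
tool_pos: [0.399, -0.2734, 0.0868]
orientation: [-0.671, -3.068, -0.001]
force: [0.6, -0.2, 0.3]
opening: 0.0932
gripper_force: 0.0
t: 3.93
tool_pos: [0.3996, -0.2734, 0.0876]
orientation: [0.671, 3.069, 0.001]
force: [1.2, 3.8, 5.1]
opening: 0.0555
gripper_force: 35.0
t 3.93 pos [ 399.6 -273.4   87.6] yaw 155.35 tilt 0.03 q6 -1.85 F [1.2 3.8 5.1] open 55.5 g 35.0
NEED turn -0.05  dx 0.2 dy 1.4 dz 1.1 mm
```

```bash
python3 - <<'E'
from h import *
np.set_printoptions(suppress=True,precision=2)
for n,b in(("top",(380,255,440,325)),("scene",(180,205,240,265))):
    d=grab(n,n+"1"); 
    for c,a,k in blobs(green(up(d)),b,2): print(n,"chip",c,round(a,1),world(d,[c],.019)*1000)
d=load("scene1"); e=load("top1")
A=cv2.resize(d["color"][190:270,160:260],None,fx=4,fy=4,interpolation=2);B=cv2.resize(e["color"][240:320,370:470],None,fx=4,fy=4,interpolation=2)
cv2.imwrite("pics/crop2.png",np.hstack([A,B])[...,::-1])
E
```

```text
top chip [408.27 299.88] 6.8 [[ 378.16 -266.11]]
top chip [405.3 305.6] 29.9 [[ 361.6 -256.5]]
scene chip [210.52 220.51] 8.8 [[ 361.94 -259.25]]
scene chip [208.9  226.27] 14.9 [[ 386.05 -265.9 ]]
scene chip [206.2  231.48] 19.1 [[ 406.45 -275.  ]]
scene chip [206.31 237.28] 4.7 [[ 430.51 -276.76]]
```

View pics/crop2.png

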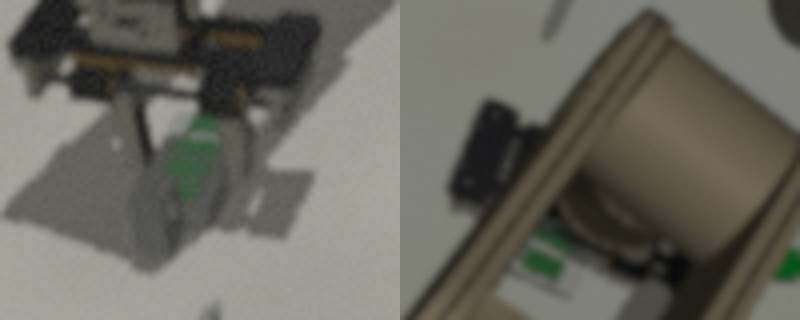

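The crop shows the carrier held squarely between the fingers. The rear chip in the top view is at (405.3,305.6) and moved only about 1 mm in the grasp, so camera and robot agree laterally to 0.5 mm. I'll lift, turn and carry it over the nest, and check the body's rear edge against the chips.

```bash
python3 -m jog '.5 0 0 -.005 0;.5 0 0 -.01 0;.5 0 0 -.02 0;.5 0 0 -.025 0;.5 0 0 -.025 0;.5 0 0 -.015 -6.7;.5 0 0 0 -6.7;.5 0 0 0 -6.7;.5 0 0 0 -6.7;.5 0 0 0 -6.7'
python3 -m jog '.5 -.008 .013 0 0;.5 -.015 .026 0 0;.5 -.018 .030 0 0;.5 -.018 .030 0 0;.5 -.018 .030 0 0;.5 -.018 .030 0 0;.5 -.018 .030 0 0;.5 -.018 .030 0 0;.5 -.015 .026 0 0;.5 -.008 .0166 0 0'
python3 - <<'E'
from h import *
need(.5119,.009,.1876,188.9)
d=load("top0"); I=d["color"].mean(2).astype(np.float32)
a=np.radians(-24.6); X=np.array([np.cos(a),np.sin(a)]); Y=np.array([-X[1],X[0]]); o=np.array([.3935,-.2699])
def prof(pts,z):
    p=np.array([proj(d,[*q,z]) for q in pts],np.float32); return cv2.remap(I,p[:,:1],p[:,1:],1)[:,0]
def avg(sv,f,z): return np.mean([prof([o+f(s,w) for s in sv],z) for w in np.linspace(-.02,.02,9)],0)
s=np.arange(-60,-38,1)*1e-3; print("rear",list(zip((s*1e3).round().astype(int),avg(s,lambda s,w:s*X+w*Y,.018).round().astype(int))))
s=np.arange(-40,41,2)*1e-3; v=np.mean([prof([o+t*Y+w*X for t in s],.018) for w in (-.046,-.0115,-.010,.0115,.0125,.046)],0); print("lat",list(zip((s*1e3).round().astype(int),v.round().astype(int))))
E
```

```text
t: 4.87
tool_pos: [0.3989, -0.2735, 0.1875]
orientation: [0.251, -3.131, 0.0]
force: [0.7, -0.4, -4.8]
opening: 0.0555
gripper_force: 35.0
t: 5.7
tool_pos: [0.5117, 0.0112, 0.1876]
orientation: [-0.245, 3.132, 0.001]
force: [0.4, -0.6, -4.5]
opening: 0.0558
gripper_force: 35.0
t 5.70 pos [511.7  11.2 187.6] yaw -171.07 tilt 0.02 q6 -1.81 F [ 0.4 -0.6 -4.5] open 55.8 g 35.0
NEED turn 0.03  dx 0.2 dy -2.2 dz -0.0 mm
rear [(np.int64(-60), np.int64(125)), (np.int64(-59), np.int64(125)), (np.int64(-58), np.int64(124)), (np.int64(-57), np.int64(124)), (np.int64(-56), np.int64(122)), (np.int64(-55), np.int64(120)), (np.int64(-54), np.int64(117)), (np.int64(-53), np.int64(113)), (np.int64(-52), np.int64(109)), (np.int64(-51), np.int64(105)), (np.int64(-50), np.int64(101)), (np.int64(-49), np.int64(100)), (np.int64(-48), np.int64(99)), (np.int64(-47), np.int64(100)), (np.int64(-46), np.int64(100)), (np.int64(-45), np.int64(99)), (np.int64(-44), np.int64(97)), (np.int64(-43), np.int64(93)), (np.int64(-42), np.int64(90)), (np.int64(-41), np.int64(86)), (np.int64(-40), np.int64(82)), (np.int64(-
[... 590 characters left out ...]
)), (np.int64(-4), np.int64(67)), (np.int64(-2), np.int64(67)), (np.int64(0), np.int64(67)), (np.int64(2), np.int64(66)), (np.int64(4), np.int64(66)), (np.int64(6), np.int64(66)), (np.int64(8), np.int64(68)), (np.int64(10), np.int64(71)), (np.int64(12), np.int64(77)), (np.int64(14), np.int64(88)), (np.int64(16), np.int64(99)), (np.int64(18), np.int64(108)), (np.int64(20), np.int64(112)), (np.int64(22), np.int64(113)), (np.int64(24), np.int64(110)), (np.int64(26), np.int64(105)), (np.int64(28), np.int64(102)), (np.int64(30), np.int64(105)), (np.int64(32), np.int64(112)), (np.int64(34), np.int64(119)), (np.int64(36), np.int64(123)), (np.int64(38), np.int64(125)), (np.int64(40), np.int64(125))]
```

```bash
python3 -m jog '.5 0 -.0022 0 0;.5 0 0 .01 0;.5 0 0 .02 0;.5 0 0 .015 0;.5 0 0 .01 0;.5 0 0 .008 0;.5 0 0 .006 0;.5 0 0 .004 0;.5 0 0 .003 0;.5 0 0 0 0'
python3 - <<'E'
from h import *
need(.5119,.009,.0956,188.9)
d=grab("scene","scene2"); e=grab("top","top2")
A=cv2.resize(d["color"][200:280,270:370],None,fx=6,fy=6,interpolation=2)
cv2.imwrite("pics/crop3.png",A[...,::-1])
E
```

```text
t: 6.53
tool_pos: [0.5115, 0.0063, 0.1109]
orientation: [0.242, -3.132, 0.0]
force: [0.8, 1.6, -5.7]
opening: 0.0561
gripper_force: 35.0
t 6.53 pos [511.5   6.3 110.9] yaw -171.16 tilt 0.02 q6 -1.81 F [ 0.8  1.6 -5.7] open 56.1 g 35.0
NEED turn -0.06  dx -0.8 dy 2.6 dz 15.3 mm
```

View pics/crop3.png

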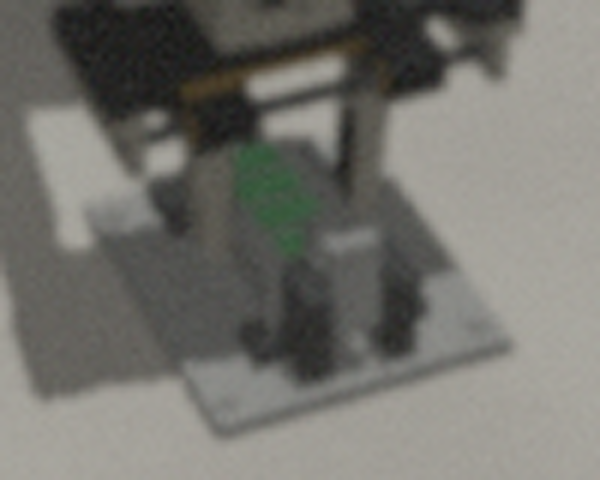

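The lug (crop (355,290)) hangs between the ears at crop (308,320) and (400,310), and nothing is touching. I'll measure the gap with an intensity profile.

```bash
python3 - <<'E'
from h import *
a=np.radians(8.9); X=np.array([np.cos(a),np.sin(a),0]); Y=np.array([-X[1],X[0],0]); o=np.array([.505,.0074,0])
s=np.arange(-36,37,2)*1e-3
for tag in ("scene0","scene2"):
  d=load(tag); I=d["color"].mean(2).astype(np.float32)
  for zs in ((.036,.040,.044,.048),(.056,.060,.064)):
    v=0
    for z in zs:
        p=np.array([proj(d,o+X*.0805+t*Y+[0,0,z]) for t in s],np.float32); v=v+cv2.remap(I,p[:,:1],p[:,1:],1)[:,0]/len(zs)
    print(tag,zs[0],' '.join(f"{int(t*1000)}:{int(q)}" for t,q in zip(s,v)))
need(.5119,.009,.0956,188.9)
E
```

```text
scene0 0.036 -36:77 -34:62 -32:51 -30:51 -28:50 -26:48 -24:50 -22:51 -20:52 -18:53 -16:60 -14:76 -12:95 -10:114 -8:124 -6:128 -4:128 -2:121 0:109 2:92 4:71 6:57 8:51 10:49 12:48 14:49 16:51 18:51 20:51 22:52 24:55 26:66 28:81 30:100 32:118 34:128 36:133
scene0 0.056 -36:90 -34:70 -32:57 -30:55 -28:60 -26:65 -24:70 -22:74 -20:81 -18:91 -16:106 -14:119 -12:127 -10:131 -8:132 -6:132 -4:130 -2:125 0:116 2:94 4:73 6:56 8:52 10:55 12:60 14:65 16:68 18:72 20:82 22:96 24:111 26:124 28:131 30:134 32:135 34:136 36:136
scene2 0.036 -36:54 -34:49 -32:46 -30:46 -28:46 -26:45 -24:46 -22:47 -20:47 -18:48 -16:53 -14:62 -12:71 -10:81 -8:88 -6:90 -4:91 -2:93 0:93 2:93 4:92 6:89 8:83 10:72 12:58 14:51 16:49 18:48 20:49 22:51 24:53 26:62 28:78 30:97 32:114 34:124 36:128
scene2 0.056 -36:62 -34:53 -32:49 -30:51 -28:58 -26:64 -24:66 -22:66 -20:66 -18:67 -16:70 -14:78 -12:85 -10:90 -8:90 -6:92 -4:93 -2:92 0:92 2:93 4:92 6:89 8:78 10:69 12:64 14:64 16:66 18:67 20:69 22:73 24:76 26:79 28:83 30:83 32:83 34:86 36:91
t 6.63 pos [511.6   6.3 111.3] yaw -171.16 tilt 0.02 q6 -1.81 F [-0.1  1.6 -4. ] open 55.9 g 35.0
NEED turn -0.06  dx -0.7 dy 2.6 dz 15.7 mm
```

```bash
python3 -m jog '.5 -.0006 .0026 0 0;.5 0 0 .003 0;.5 0 0 .003 0;.5 0 0 .002 0;.5 0 0 0 0;.5 0 0 0 0'
python3 -c "
from h import *
need(.5119,.009,.0956,188.9)"
```

```text
t: 7.13
tool_pos: [0.5118, 0.0091, 0.1031]
orientation: [0.242, -3.132, 0.0]
force: [0.4, 0.0, -4.2]
opening: 0.0557
gripper_force: 35.0
t 7.13 pos [511.8   9.1 103.1] yaw -171.16 tilt 0.00 q6 -1.81 F [ 0.4  0.  -4.2] open 55.7 g 35.0
NEED turn -0.06  dx -0.1 dy -0.1 dz 7.5 mm
```

```bash
python3 -m jog '.5 0 0 .0015 0;.5 0 0 .0015 0;.5 0 0 0 0'
python3 -m jog '.5 0 0 .0015 0;.5 0 0 .0015 0;.5 0 0 0 0'
python3 -m jog '.5 0 0 .001 0;.5 0 0 0 0;.5 0 0 0 0'
```

```text
t: 7.38
tool_pos: [0.5124, 0.0091, 0.1012]
orientation: [-0.242, 3.131, -0.0]
force: [-2.8, -0.3, 3.2]
opening: 0.0558
gripper_force: 35.0
t: 7.63
tool_pos: [0.513, 0.0091, 0.0999]
orientation: [-0.242, 3.13, -0.0]
force: [-9.4, 1.3, 20.1]
opening: 0.0559
gripper_force: 35.0
t: 7.88
tool_pos: [0.5132, 0.0091, 0.0996]
orientation: [-0.242, 3.13, -0.001]
force: [-12.2, 1.0, 26.4]
opening: 0.0558
gripper_force: 35.0
```

```bash
python3 - <<'E'
from h import *
d=grab("scene","scene3"); e=grab("top","top3")
A=cv2.resize(d["color"][205:275,280:360],None,fx=8,fy=8,interpolation=2)
A=np.clip((A.astype(float)-30)*1.6,0,255).astype(np.uint8)
cv2.imwrite("pics/crop4.png",A[...,::-1])
s=robot.read_state(); print(s["wrist_torque"],s["force"],s["tool_pos"], s["orientation"])
need(.5119,.009,.0956,188.9)
E
```

```text
[0.39645971 2.31229553 0.10895325] [-11.42050885   1.42817667  25.74331597] [0.51315288 0.00910862 0.099573  ] [-2.42387050e-01  3.12984917e+00 -5.56814100e-04]
t 7.98 pos [513.2   9.1  99.6] yaw -171.14 tilt 0.14 q6 -1.81 F [-11.4   1.4  25.7] open 55.4 g 35.0
NEED turn -0.04  dx 1.3 dy 0.1 dz 4.0 mm
```

View pics/crop4.png

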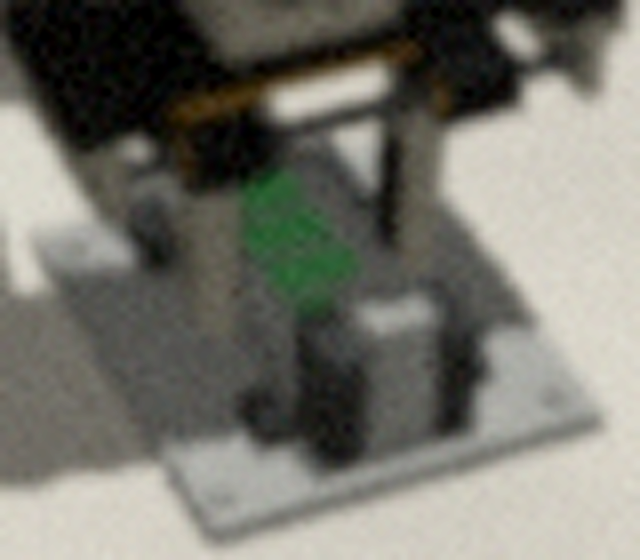

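The lug is well between the ears, with dark ears at crop (330,400) and (460,360) and the lug at (400,380). I need the actual lug height to tell whether the carrier is on the wall or has pitched.

```bash
python3 - <<'E'
from h import *
a=np.radians(8.9); X=np.array([np.cos(a),np.sin(a),0]); Y=np.array([-X[1],X[0],0]); o=np.array([.505,.0074,0])
for tag,off in (("scene2",0),("scene3",0)):
  d=load(tag); I=d["color"].mean(2).astype(np.float32); z=np.arange(20,90,2)*1e-3; v=0
  for y in (-.002,0,.002):
    p=np.array([proj(d,o+X*.080+Y*y+[0,0,q]) for q in z],np.float32); v=v+cv2.remap(I,p[:,:1],p[:,1:],1)[:,0]/3
  print(tag,' '.join(f"{round(t*1000)}:{int(q)}" for t,q in zip(z,v)))
# top edge direction of body/green chips
for tag in ("scene2","scene3"):
  d=load(tag); 
  for c,ar,k in blobs(green(up(d)),(290,215,340,255),3): print(tag,c.round(2),round(ar,1))
d=load("scene3")
for x in (-34.5,-11.5,11.5,34.5):
  print(x,proj(d,o+X*x/1e3+[0,0,.0275]).round(2))
E
```

```text
scene2 20:110 22:112 24:110 26:106 28:101 30:96 32:91 34:91 36:92 38:93 40:94 42:94 44:94 46:93 48:92 50:93 52:93 54:92 56:92 58:92 60:92 62:92 64:92 66:92 68:91 70:91 72:92 74:96 76:102 78:111 80:118 82:123 84:120 86:112 88:100
scene3 20:89 22:89 24:90 26:89 28:87 30:87 32:89 34:90 36:89 38:88 40:88 42:88 44:89 46:89 48:88 50:88 52:88 54:89 56:92 58:98 60:107 62:117 64:123 66:127 68:124 70:118 72:109 74:97 76:85 78:82 80:81 82:82 84:83 86:84 88:84
scene2 [312.21 225.94] 5.7
scene2 [314.02 230.37] 12.8
scene2 [316.53 234.92] 10.2
scene3 [313.2  228.47] 9.0
scene3 [314.91 233.53] 14.4
scene3 [318.51 238.21] 14.1
-34.5 [311.   228.32]
-11.5 [314.46 233.43]
11.5 [318.01 238.67]
34.5 [321.65 244.05]
```

Lug and chip heights say the carrier is pitched lug-up by about 5°: its rear edge already touches the floor and the lug is about 5 mm high. That fits the wrist torque. I'll relax the grip so it can pivot level, then lower on.

```bash
python3 -m jog '.5 0 0 0 0;.5 0 0 0 0;.5 0 0 0 0;.5 0 0 0 0' 12
python3 -m jog '.5 0 0 .001 0;.5 0 0 0 0;.5 0 0 0 0;.5 0 0 0 0'
python3 -c "
from h import *
need(.5119,.009,.0956,188.9)
print(robot.read_state()['wrist_torque'])"
```

```text
t: 8.32
tool_pos: [0.5119, 0.0091, 0.0961]
orientation: [-0.242, 3.132, -0.0]
force: [0.8, -0.2, -3.0]
opening: 0.0559
gripper_force: 12.0
t: 8.65
tool_pos: [0.5118, 0.0091, 0.0951]
orientation: [-0.242, 3.132, 0.0]
force: [1.8, 0.4, -2.6]
opening: 0.0559
gripper_force: 12.0
t 8.65 pos [511.8   9.1  95.1] yaw -171.16 tilt 0.00 q6 -1.81 F [ 1.8  0.4 -2.6] open 55.9 g 12.0
NEED turn -0.06  dx -0.1 dy -0.1 dz -0.5 mm
[ 0.04890806 -0.33006511 -0.00034348]
```

```bash
python3 -m jog '.5 0 0 .001 0;.5 0 0 0 0;.5 0 0 0 0;.5 0 0 0 0' 5
python3 - <<'E'
from h import *
need(.5119,.009,.0956,188.9)
print(robot.read_state()['wrist_torque'])
a=np.radians(8.9); X=np.array([np.cos(a),np.sin(a),0]); Y=np.array([-X[1],X[0],0]); o=np.array([.505,.0074,0])
d=grab("scene","scene4"); I=d["color"].mean(2).astype(np.float32); z=np.arange(40,90,2)*1e-3; v=0
for y in (-.002,0,.002):
    p=np.array([proj(d,o+X*.080+Y*y+[0,0,q]) for q in z],np.float32); v=v+cv2.remap(I,p[:,:1],p[:,1:],1)[:,0]/3
print(' '.join(f"{round(t*1000)}:{int(q)}" for t,q in zip(z,v)))
for c,ar,k in blobs(green(up(d)),(290,215,340,265),3): print(c.round(2),round(ar,1))
E
```

```text
t: 8.98
tool_pos: [0.512, 0.0091, 0.0947]
orientation: [-0.242, 3.132, -0.0]
force: [-2.1, -0.1, 4.4]
opening: 0.0559
gripper_force: 5.0
t 8.98 pos [512.    9.1  94.7] yaw -171.16 tilt 0.03 q6 -1.81 F [-2.1 -0.1  4.4] open 55.9 g 5.0
NEED turn -0.06  dx 0.2 dy -0.1 dz -0.9 mm
[0.21910282 0.12967151 0.06176959]
40:82 42:84 44:91 46:98 48:108 50:118 52:128 54:133 56:134 58:129 60:123 62:115 64:103 66:92 68:85 70:81 72:78 74:75 76:73 78:75 80:77 82:80 84:82 86:83 88:83
[314.94 233.96] 19.6
[318.39 239.3 ] 21.6
```

The chips now sit where a seated carrier's should: (314.9,234.0) and (318.4,239.3), against (315,234.1) and (318.6,239.4). I'll release, raise, and check in both views.

```bash
python3 -m jog '.7 0 0 0 0;.7 0 0 0 0;.7 0 0 0 0;.7 0 0 0 0;.7 0 0 -.01 0;.7 0 0 -.03 0;.7 0 0 -.04 0;.7 0 0 -.04 0;.7 0 0 -.03 0' 20
python3 -m jog '1 .0 -.03 0 0;1 0 -.04 0 0;1 0 -.04 0 0;1 0 -.04 0 0;1 0 -.04 0 0;1 0 -.04 0 0;1 0 -.02 0 0;1 0 0 0 0'
python3 - <<'E'
from h import *
np.set_printoptions(suppress=True,precision=2)
d=grab("scene","scene5"); e=grab("top","top5")
for n,g,b in(("top",e,(285,222,350,292)),("scene",d,(280,215,358,275))):
    for c,a,k in blobs(green(up(g)),b,3): print(n,c,round(a,1),world(g,[c],.027)*1000)
A=cv2.resize(d["color"][205:275,280:360],None,fx=5,fy=5,interpolation=2);B=cv2.resize(e["color"][222:292,280:360],None,fx=5,fy=5,interpolation=2)
A=np.clip((np.hstack([A,B]).astype(float)-30)*1.5,0,255).astype(np.uint8)
cv2.imwrite("pics/crop5.png",A[...,::-1])
need(.6,-.3,.19,152)
for n,g,b in(("top",e,(400,210,432,256)),):
    I=up(g)
    for t in(60,112):
      for c,a,k in blobs(dark(I,t),b): print("pin",t,c,round(a,1),world(g,[c],.018)*1000,rect(g,k,.024),rect(g,k,.012))
E
```

```text
t: 9.78
tool_pos: [0.5123, 0.0091, 0.2484]
orientation: [-0.242, 3.129, -0.001]
force: [-0.1, 0.9, 0.8]
opening: 0.065
gripper_force: 0.0
t: 10.45
tool_pos: [0.55, -0.2423, 0.2449]
orientation: [-0.236, 3.132, -0.003]
force: [0.9, 0.3, -0.4]
opening: 0.0929
gripper_force: 0.0
top [312.94 247.3 ] 29.1 [[538.25  12.78]]
top [314.09 254.82] 30.1 [[515.32   9.58]]
top [315.29 262.34] 30.8 [[492.57   6.24]]
top [316.69 269.83] 30.8 [[470.03   2.32]]
scene [311.17 229.01] 8.9 [[473.24   1.93]]
scene [314.61 234.04] 11.1 [[495.61   5.53]]
scene [320.2  238.88] 4.9 [[518.02  14.78]]
scene [316.03 239.86] 5.0 [[519.13   2.98]]
t 10.55 pos [ 550.  -238.4  244.5] yaw -171.26 tilt 0.03 q6 -2.22 F [ 0.1  1.7 -0.5] open 92.6 g 0.0
NEED turn 36.74  dx -73.1 dy -30.9 dz 54.5 mm
pin 60 [415.58 223.61] 771.7 [[ 609.23 -301.09]] (array([ 592.5, -299.2]), array([ 97.7, 122.9]), 87.1) (array([ 595.3, -301.7]), array([ 98.6, 124. ]), 87.1)
pin 112 [415.72 232.48] 1449.2 [[ 581.46 -299.91]] (array([ 581.3, -298.6]), array([ 97.7, 145.3]), 87.1) (array([ 584. , -301.1]), array([ 98.6, 146.5]), 87.1)
```

View pics/crop5.png

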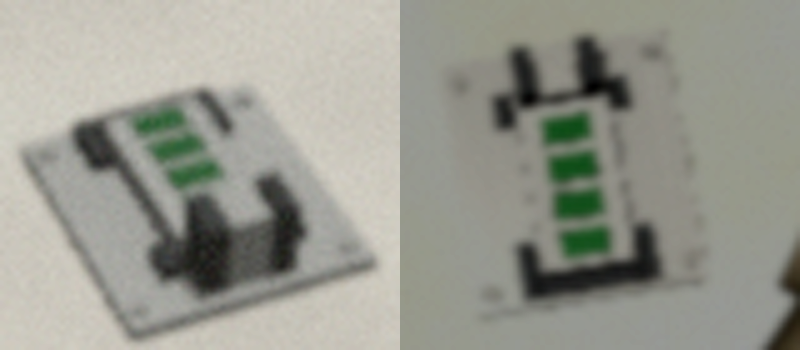

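The carrier sits flat in the pocket. Its four chips are at 23.0 mm pitch with yaw 8.7°, centred at (504,7.7) against the pocket estimate (505,7.4), and the lug stands between the ears (right crop (555,85), left crop (250,250)). Next I'll measure the pin properly from the unobstructed first top picture.

```bash
python3 - <<'E'
from h import *
np.set_printoptions(suppress=True,precision=2)
d=load("top0"); I=up(d)
H=blobs(dark(I,71),(400,210,432,256))[0]; print("handle",H[0],H[1],rect(d,H[2],.024))
m=dark(I,112)
S=max(blobs(m,(400,210,432,256)),key=lambda b:b[1]); cnt=S[2]
w=world(d,cnt,.012)*1000
c=np.array([604.5,-307.4]); u=np.array([np.cos(np.radians(151.4)),np.sin(np.radians(151.4))])
s=(w-c)@u; print("tip extent",s.max(), "shaft pts",((s>25)).sum())
x0,y0,x1,y1=[8*v for v in(400,210,432,256)]
ys,xs=np.nonzero(m[y0:y1,x0:x1]); P=world(d,np.c_[xs[::7]+x0+.5,ys[::7]+y0+.5]/8-.5,.012)*1000
s=(P-c)@u; k=(s>28)&(s<66)&(abs((P-c)@[-u[1],u[0]])<12); Q=P[k]; 
vx,vy,px,py=cv2.fitLine(Q.astype(np.float32),2,0,.01,.01).ravel(); print("shaft yaw",np.degrees(np.arctan2(vy,vx)),"pt",px,py)
n=np.array([-vy,vx])
A=np.array([vx,vy])*(1 if vx<0 else -1)
for z in(.012,.024):
    w=world(d,cnt,z)*1000; t=(w-[px,py])@A; print(z,"min/max along",t.min(),t.max())
hw=world(d,H[2],.024)*1000; t=(hw-[px,py])@A; l=(hw-[px,py])@n; print("handle along",t.min(),t.max(),"lat",l.min(),l.max(),"axis",A)
E
```

```text
handle [418.05 224.62] 99.796875 (array([ 604.4, -307.3]), array([23.3, 43.1]), 61.4)
tip extent 85.11976158243927 shaft pts 188
shaft yaw -27.52713 pt 563.11475 -285.43793
0.012 min/max along -76.04958970273414 38.26704081457701
0.024 min/max along -72.04496327451216 41.28145822121352
handle along -68.30498528306931 -25.261446078045374 lat -11.92278813238779 11.654862008282059 axis [-0.89  0.46]
```

```bash
python3 -m jog '1 0 0 0 6.12;1 0 0 0 6.12;1 0 0 0 6.12;1 0 0 0 6.12;1 0 0 0 6.12;1 0 0 0 6.12;1 -.03 -.012 .02 0;1 -.03 -.012 .03 0;1 -.0221 -.0112 .03 0;1 0 0 .01 0'
python3 -m jog '1 0 0 0 0;1 0 0 0 0'
python3 -c "
from h import *
need(.606,-.308,.0865,152)"
```

```text
t: 11.38
tool_pos: [0.6046, -0.3058, 0.1493]
orientation: [-0.755, -3.043, -0.003]
force: [-0.2, -0.7, -1.5]
opening: 0.0926
gripper_force: 0.0
t: 11.55
tool_pos: [0.6049, -0.3042, 0.1556]
orientation: [-0.754, -3.048, -0.002]
force: [0.3, 0.0, -0.4]
opening: 0.093
gripper_force: 0.0
t 11.55 pos [ 604.9 -304.2  155.6] yaw 152.19 tilt 0.14 q6 -1.63 F [ 0.3  0.  -0.4] open 93.0 g 0.0
NEED turn 0.19  dx -2.8 dy -2.9 dz 69.1 mm
```

```bash
python3 -m jog '1 -.0028 -.0029 .01 .2;1 0 0 .02 0;1 0 0 .018 0;1 0 0 .01 0;1 0 0 .006 0;1 0 0 .003 0;1 0 0 0 0;1 0 0 0 0;1 0 0 0 0'
python3 -c "
from h import *
need(.606,-.308,.0865,152)"
```

```text
t: 12.3
tool_pos: [0.607, -0.3103, 0.0903]
orientation: [0.762, 3.046, -0.001]
force: [0.5, -0.3, 0.8]
opening: 0.0929
gripper_force: 0.0
t 12.30 pos [ 607.  -310.3   90.3] yaw 151.93 tilt 0.12 q6 -1.63 F [ 0.5 -0.3  0.8] open 92.9 g 0.0
NEED turn -0.07  dx 2.0 dy 1.6 dz 3.8 mm
```

```bash
python3 -m jog '1 .002 .0016 .002 0;1 0 0 .0018 0;1 0 0 0 0;1 0 0 0 0'
python3 -m jog '.5 0 0 0 0;.3 0 0 0 0;.1 0 0 0 0;.1 0 0 0 0;.1 0 0 0 0;.1 0 0 0 0;.1 0 0 0 0;.1 0 0 0 0;.1 0 0 0 0;.1 0 0 0 0' 30
python3 -m jog '.1 0 0 0 0;.1 0 0 0 0;.1 0 0 0 0;.1 0 0 0 0;.1 0 0 0 0'
python3 -c "
from h import *
need(.606,-.308,.0865,152); print(robot.read_state()['wrist_torque'])"
```

```text
t: 12.63
tool_pos: [0.6052, -0.3075, 0.0849]
orientation: [-0.762, -3.047, -0.0]
force: [0.6, -0.4, -0.7]
opening: 0.0928
gripper_force: 0.0
t: 13.47
tool_pos: [0.6053, -0.3076, 0.0851]
orientation: [-0.762, -3.048, 0.0]
force: [1.1, 0.6, -0.5]
opening: 0.0309
gripper_force: 0.0
t: 13.88
tool_pos: [0.6053, -0.3076, 0.0851]
orientation: [0.762, 3.048, 0.0]
force: [-1.0, -0.4, 0.1]
opening: 0.0239
gripper_force: 30.0
t 13.88 pos [ 605.3 -307.6   85.1] yaw 151.93 tilt 0.00 q6 -1.63 F [-1.  -0.4  0.1] open 23.9 g 30.0
NEED turn -0.07  dx -0.8 dy -0.1 dz -1.4 mm
[ 0.01830582 -0.12921972 -0.03191266]
```

```bash
python3 -m jog '.1 0 0 -.005 0;.1 0 0 -.015 0;.1 0 0 -.025 0;.1 0 0 -.025 0;.1 0 0 -.015 0;.1 0 0 0 6.65;.1 0 0 0 6.65;.1 0 0 0 6.65;.1 0 0 0 6.65;.1 0 0 0 6.65'
python3 -m jog '.1 0 0 0 6.65;.1 0 0 0 6.65;.1 0 0 0 6.65;.1 .02 .0016 0 0;.1 .035 .003 0 0;.1 .035 .003 0 0;.1 .035 .003 0 0;.1 .035 .003 0 0;.1 .02 0 0 0;.1 0 0 0 0'
python3 -m jog '.1 0 0 0 0;.1 0 0 0 0'
python3 - <<'E'
from h import *
need(.588,-.1072,.1111,98.8)
e=grab("top","top6"); d=grab("scene","scene6")
A=cv2.resize(d["color"][195:285,250:360],None,fx=4,fy=4,interpolation=2);B=cv2.resize(e["color"][200:290,290:390],None,fx=4,fy=4,interpolation=2)
A=np.clip((np.hstack([A,B[:360,:360]]).astype(float)-30)*1.5,0,255).astype(np.uint8)
cv2.imwrite("pics/crop6.png",A[...,::-1])
E
```

```text
t: 14.72
tool_pos: [0.6054, -0.3077, 0.1711]
orientation: [1.61, 2.697, 0.0]
force: [0.2, -0.3, -1.2]
opening: 0.024
gripper_force: 30.0
t: 15.55
tool_pos: [0.5912, -0.1234, 0.1709]
orientation: [-2.041, -2.387, -0.002]
force: [-0.3, -0.7, -0.9]
opening: 0.0238
gripper_force: 30.0
t: 15.72
tool_pos: [0.5918, -0.1282, 0.1709]
orientation: [2.045, 2.383, 0.0]
force: [-0.2, 0.1, 0.4]
opening: 0.0241
gripper_force: 30.0
t 15.72 pos [ 591.8 -128.2  170.9] yaw 98.74 tilt 0.08 q6 -0.45 F [-0.2  0.1  0.4] open 24.1 g 30.0
NEED turn -0.06  dx 21.3 dy -0.5 dz 59.8 mm
```

View pics/crop6.png

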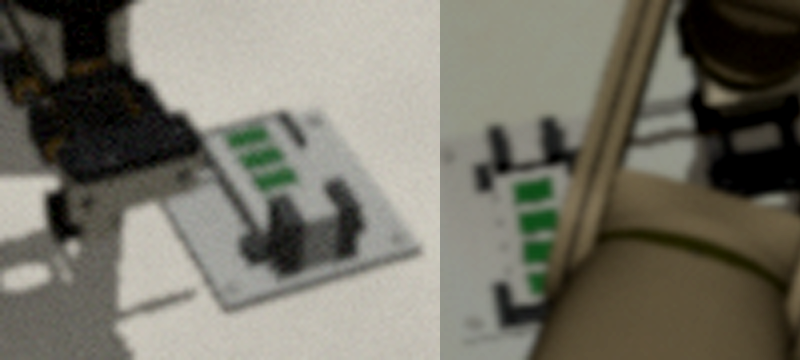

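The carrier is still seated (left crop (260,160)). The pin points at the nest, with its light shaft in the right panel at about (665,107) and the line at (660,135) being its shadow. I'll go to the pre-insert pose and compare the tip with the ear hole.

```bash
python3 -m jog '.1 0 -.0005 .015 0;.1 0 0 .02 0;.1 0 0 .015 0;.1 .008 0 .006 0;.1 .008 0 .0038 0;.1 .0053 0 0 0;.1 0 0 0 0;.1 0 0 0 0'
python3 - <<'E'
from h import *
need(.588,-.1072,.1111,98.8)
e=grab("top","top7"); d=grab("scene","scene7")
A=cv2.resize(d["color"][215:275,270:350],None,fx=6,fy=6,interpolation=2);B=cv2.resize(e["color"][210:270,300:353],None,fx=6,fy=6,interpolation=2)
A=np.clip((np.hstack([A,B]).astype(float)-30)*1.5,0,255).astype(np.uint8)
cv2.imwrite("pics/crop7.png",A[...,::-1])
# predicted pixels
a=np.radians(8.8); X=np.array([np.cos(a),np.sin(a),0]); Y=np.array([-X[1],X[0],0]); o=np.array([.5045,.0075,0])
hole=o+.065*X-.026*Y+[0,0,.038]
s=robot.read_state(); p=s["tool_pos"]; R=Ro.from_rotvec(s["orientation"]).as_matrix(); tip=p+R[:,0]*.0851+R[:,2]*.0731; col=p+R[:,0]*.0191+R[:,2]*.0731
for n,g in(("scene",d),("top",e)): print(n,"hole",proj(g,hole).round(1),"tip",proj(g,tip).round(1),"collar",proj(g,col).round(1))
E
```

```text
t: 16.48
tool_pos: [0.5885, -0.1063, 0.1116]
orientation: [2.044, 2.383, 0.001]
force: [-0.2, 0.2, -0.7]
opening: 0.0239
gripper_force: 30.0
t 16.48 pos [ 588.5 -106.3  111.6] yaw 98.77 tilt 0.11 q6 -0.42 F [-0.2  0.2 -0.7] open 23.9 g 30.0
NEED turn -0.03  dx -0.8 dy -0.6 dz 0.5 mm
scene hole [317.5 251. ] tip [312.3 252.6] collar [288.  259.6]
top hole [319.8 235.2] tip [324.6 234.1] collar [346.3 230.5]
```

View pics/crop7.png

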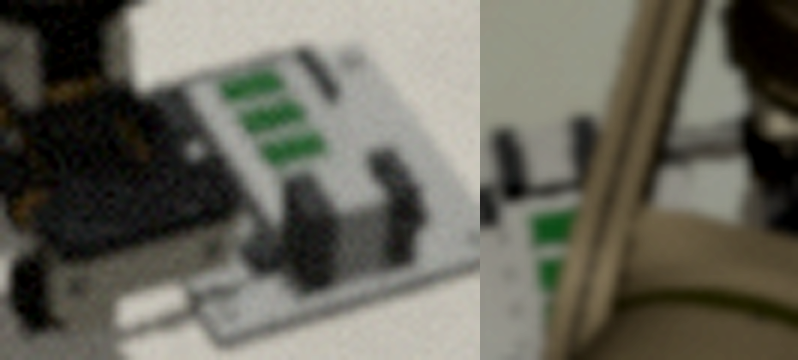

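In the scene view the gripper body hides the shaft. In the top view the shaft shows at crop (690–745,~135), between the arm link and the gripper. I'll measure its centre line there against the prediction.

```bash
python3 - <<'E'
from h import *
d=load("top7"); b=load("top0"); 
for x in (331,333,335,337,339,341):
    print(x,"pred %.1f"%(230.5+3.6*(346.3-x)/21.7),d["color"][222:242,x].mean(1).round().astype(int).tolist(), b["color"][222:242,x].mean(1).round().astype(int).tolist()[::4])
E
```

```text
331 pred 233.0 [73, 67, 65, 61, 56, 52, 53, 55, 59, 61, 67, 73, 65, 54, 57, 79, 104, 115, 119, 120] [125, 125, 114, 114, 121]
333 pred 232.7 [60, 64, 72, 82, 92, 97, 100, 105, 106, 100, 95, 93, 81, 67, 69, 85, 108, 119, 121, 122] [125, 124, 120, 113, 117]
335 pred 232.4 [112, 116, 120, 123, 124, 125, 126, 125, 117, 103, 95, 90, 78, 74, 84, 103, 114, 118, 121, 123] [124, 125, 125, 123, 115]
337 pred 232.0 [127, 128, 127, 127, 126, 127, 127, 125, 118, 106, 97, 87, 74, 75, 93, 115, 125, 126, 128, 126] [125, 125, 125, 126, 126]
339 pred 231.7 [126, 127, 127, 127, 127, 127, 126, 121, 109, 99, 94, 83, 75, 76, 93, 116, 125, 128, 127, 127] [125, 125, 125, 125, 126]
341 pred 231.4 [118, 125, 126, 126, 128, 127, 126, 114, 98, 90, 89, 81, 75, 78, 96, 117, 126, 127, 127, 127] [125, 126, 125, 125, 126]
```

The shaft lies on the predicted line to about 0.3 px (under 1 mm). I'll insert carefully and watch the force.

```bash
python3 -m jog '.1 0 -.0006 .0005 0;.1 .005 0 0 0;.1 .005 0 0 0;.1 .004 0 0 0;.1 0 0 0 0;.1 0 0 0 0'
python3 -m jog '.1 .003 0 0 0;.1 .003 0 0 0;.1 0 0 0 0'
python3 -m jog '.1 .003 0 0 0;.1 .003 0 0 0;.1 0 0 0 0'
python3 -c "
from h import *
need(.588,-.1072,.1111,98.8); print(robot.read_state()['wrist_torque'])"
```

```text
t: 17.08
tool_pos: [0.5849, -0.0925, 0.1097]
orientation: [-2.045, -2.385, 0.0]
force: [-0.1, -0.1, -0.9]
opening: 0.024
gripper_force: 30.0
t: 17.33
tool_pos: [0.584, -0.0864, 0.1097]
orientation: [-2.046, -2.384, -0.0]
force: [-0.7, -0.2, -0.7]
opening: 0.0237
gripper_force: 30.0
t: 17.58
tool_pos: [0.5837, -0.0806, 0.1102]
orientation: [2.045, 2.383, 0.002]
force: [1.7, 1.5, 0.7]
opening: 0.0237
gripper_force: 30.0
t 17.58 pos [583.7 -80.6 110.2] yaw 98.72 tilt 0.09 q6 -0.38 F [1.7 1.5 0.7] open 23.7 g 30.0
NEED turn -0.08  dx -26.9 dy 0.1 dz -0.9 mm
[ 0.1852133  -0.52912284 -0.16996644]
```

```bash
python3 -m jog '.1 0 0 -.0009 0;.1 .003 0 0 0;.1 .003 0 0 0;.1 .003 0 0 0;.1 0 0 0 0'
python3 -m jog '.1 .003 0 0 0;.1 .003 0 0 0;.1 .003 0 0 0;.1 0 0 0 0'
python3 -c "
from h import *
need(.588,-.1072,.1111,98.8); print(robot.read_state()['wrist_torque'])"
```

```text
t: 18.0
tool_pos: [0.5823, -0.0717, 0.1111]
orientation: [2.045, 2.383, 0.001]
force: [4.7, 0.1, -1.3]
opening: 0.0237
gripper_force: 30.1
t: 18.33
tool_pos: [0.581, -0.063, 0.1111]
orientation: [2.045, 2.383, 0.001]
force: [5.9, 0.2, -1.2]
opening: 0.0236
gripper_force: 30.1
t 18.33 pos [581.  -63.  111.1] yaw 98.73 tilt 0.09 q6 -0.35 F [ 5.9  0.2 -1.2] open 23.6 g 30.1
NEED turn -0.07  dx -44.8 dy 0.1 dz 0.0 mm
[-0.06622041 -1.05676711 -0.29883967]
```

```bash
python3 -m jog '.1 0 .001 0 0;.1 .003 0 0 0;.1 .003 0 0 0;.1 .003 0 0 0;.1 0 0 0 0'
python3 -m jog '.1 .003 0 0 0;.1 .003 0 0 0;.1 .003 0 0 0;.1 0 0 0 0'
python3 -c "
from h import *
need(.588,-.1072,.1111,98.8); print(robot.read_state()['wrist_torque'])"
```

```text
t: 18.75
tool_pos: [0.58, -0.0535, 0.1107]
orientation: [-2.045, -2.384, -0.0]
force: [4.3, -0.3, 0.1]
opening: 0.0238
gripper_force: 30.0
t: 19.08
tool_pos: [0.5787, -0.0447, 0.1107]
orientation: [-2.046, -2.384, -0.001]
force: [3.2, 0.2, 1.0]
opening: 0.0241
gripper_force: 30.0
t 19.08 pos [578.7 -44.7 110.7] yaw 98.74 tilt 0.02 q6 -0.32 F [3.2 0.2 1. ] open 24.1 g 30.0
NEED turn -0.06  dx -63.2 dy -0.4 dz -0.4 mm
[ 0.01180736 -0.84428339 -0.16911963]
```

```bash
python3 -m jog '.1 .003 .0003 0 0;.1 .003 0 0 0;.1 .003 0 0 0;.1 .003 0 0 0;.1 .002 0 0 0;.1 0 0 0 0'
python3 -m jog '.1 .001 0 0 0;.1 .001 0 0 0;.1 0 0 0 0'
python3 -m jog '.1 .001 0 0 0;.1 0 0 0 0;.1 0 0 0 0'
python3 -c "
from h import *
need(.588,-.1072,.1111,98.8); print(robot.read_state()['wrist_torque'])"
```

```text
t: 19.58
tool_pos: [0.5768, -0.0308, 0.1106]
orientation: [-2.045, -2.384, -0.0]
force: [3.6, 0.7, -0.4]
opening: 0.0238
gripper_force: 30.0
t: 19.83
tool_pos: [0.5765, -0.0293, 0.1107]
orientation: [-2.046, -2.384, 0.0]
force: [2.7, -1.2, 0.2]
opening: 0.0237
gripper_force: 30.0
t: 20.08
tool_pos: [0.5764, -0.0284, 0.1106]
orientation: [-2.046, -2.384, 0.0]
force: [3.5, -0.7, -0.3]
opening: 0.0236
gripper_force: 30.0
t 20.08 pos [576.4 -28.4 110.6] yaw 98.72 tilt 0.01 q6 -0.29 F [ 3.5 -0.7 -0.3] open 23.6 g 30.0
NEED turn -0.08  dx -79.6 dy -0.6 dz -0.5 mm
[-0.22658685 -0.67289815 -0.05553398]
```

```bash
python3 -m jog '.1 .001 0 0 0;.1 .001 0 0 0;.1 0 0 0 0'
python3 -m jog '.1 .001 0 0 0;.1 0 0 0 0;.1 0 0 0 0'
python3 -m jog '.1 .001 0 0 0;.1 0 0 0 0;.1 0 0 0 0'
python3 -c "
from h import *
need(.588,-.1072,.1111,98.8); print(robot.read_state()['wrist_torque'])"
```

```text
t: 20.33
tool_pos: [0.5761, -0.0263, 0.1107]
orientation: [-2.046, -2.384, 0.0]
force: [2.5, -1.6, -0.5]
opening: 0.0239
gripper_force: 30.0
t: 20.58
tool_pos: [0.5759, -0.0253, 0.1106]
orientation: [-2.046, -2.384, -0.0]
force: [3.8, -0.7, -0.4]
opening: 0.0241
gripper_force: 30.0
t: 20.83
tool_pos: [0.5758, -0.0244, 0.1107]
orientation: [-2.046, -2.384, -0.0]
force: [2.3, -1.5, 0.6]
opening: 0.0238
gripper_force: 30.0
t 20.83 pos [575.8 -24.4 110.7] yaw 98.73 tilt 0.00 q6 -0.28 F [ 2.3 -1.5  0.6] open 23.8 g 30.0
NEED turn -0.07  dx -83.7 dy -0.6 dz -0.4 mm
[-0.16273266 -0.72391549 -0.07430976]
```

```bash
python3 -m jog '.1 .001 0 0 0;.1 0 0 0 0;.1 0 0 0 0'
python3 -m jog '.1 .001 0 0 0;.1 0 0 0 0;.1 0 0 0 0'
python3 - <<'E'
from h import *
need(.588,-.1072,.1111,98.8); print(robot.read_state()['wrist_torque'])
d=grab("scene","scene8"); e=grab("top","top8")
A=cv2.resize(d["color"][205:275,270:350],None,fx=5,fy=5,interpolation=2);B=cv2.resize(e["color"][205:275,290:350],None,fx=5,fy=5,interpolation=2)
A=np.clip((np.hstack([A,B]).astype(float)-30)*1.5,0,255).astype(np.uint8)
cv2.imwrite("pics/crop8.png",A[...,::-1])
E
```

```text
t: 21.08
tool_pos: [0.5757, -0.0235, 0.1107]
orientation: [2.046, 2.384, -0.0]
force: [4.2, -1.8, -0.3]
opening: 0.0241
gripper_force: 30.0
t: 21.33
tool_pos: [0.5757, -0.0233, 0.1107]
orientation: [2.045, 2.383, -0.001]
force: [4.5, -6.7, -1.7]
opening: 0.0244
gripper_force: 30.0
t 21.33 pos [575.7 -23.3 110.7] yaw 98.72 tilt 0.08 q6 -0.28 F [ 4.5 -6.7 -1.7] open 24.4 g 30.0
NEED turn -0.08  dx -84.8 dy -0.6 dz -0.4 mm
[-1.05674236 -0.77502961 -0.03097153]
```

View pics/crop8.png

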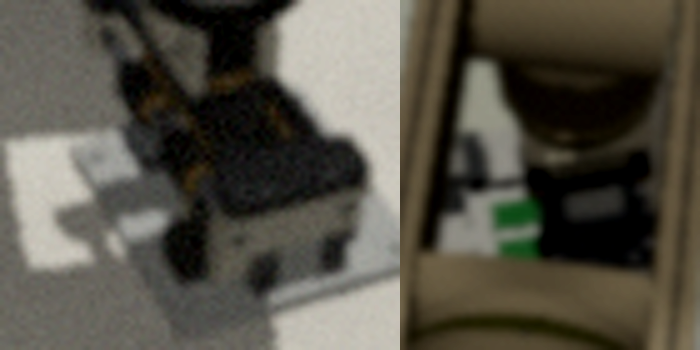

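The gripper hides the fit from both cameras. Contact came 3–4 mm past the predicted home with a clear -6.7 N along the pin, so the handle is against the ear. I'll nudge it, then release and raise straight up.

```bash
python3 -m jog '.1 .001 0 0 0;.1 0 0 0 0;.1 0 0 0 0'
python3 -m jog '.5 0 0 0 0;.5 0 0 0 0;.5 0 0 0 0;.5 0 0 0 0;.5 0 0 0 0;.5 0 0 0 0' 
python3 -m jog '.5 0 0 -.01 0;.5 0 0 -.02 0;.5 0 0 -.03 0;.5 0 0 -.04 0;.5 0 0 -.03 0;.5 -.04 0 0 0;.5 -.04 0 0 0;.5 -.04 0 0 0;.5 -.04 0 0 0;.5 -.04 0 0 0'
python3 -m jog '.5 -.04 0 0 0;.5 -.04 0 0 0;.5 -.02 0 0 0;.5 0 0 0 0;.5 0 0 0 0'
python3 - <<'E'
from h import *
np.set_printoptions(suppress=True,precision=2)
d=grab("scene","scene9"); e=grab("top","top9")
A=cv2.resize(d["color"][205:275,280:360],None,fx=5,fy=5,interpolation=2);B=cv2.resize(e["color"][217:287,280:360],None,fx=5,fy=5,interpolation=2)
A=np.clip((np.hstack([A,B]).astype(float)-20)*1.5,0,255).astype(np.uint8)
cv2.imwrite("pics/crop9.png",A[...,::-1])
for c,a,k in blobs(green(up(e)),(285,222,350,292),3): print(c,round(a,1),world(e,[c],.027)*1000)
E
```

```text
t: 21.68
tool_pos: [0.5757, -0.0232, 0.1108]
orientation: [2.045, 2.382, -0.003]
force: [4.4, -10.8, -2.8]
opening: 0.0235
gripper_force: 30.0
t: 22.18
tool_pos: [0.5752, -0.0213, 0.1106]
orientation: [-2.045, -2.384, 0.0]
force: [0.3, 0.2, -0.4]
opening: 0.046
gripper_force: 0.0
t: 23.02
tool_pos: [0.6058, -0.2209, 0.2419]
orientation: [2.045, 2.384, 0.001]
force: [0.4, 0.3, 0.3]
opening: 0.0464
gripper_force: 0.0
t: 23.43
tool_pos: [0.6206, -0.3191, 0.2409]
orientation: [-2.048, -2.382, -0.0]
force: [0.6, 0.4, -0.6]
opening: 0.0467
gripper_force: 0.0
[312.95 247.31] 29.6 [[538.23  12.77]]
[314.1  254.81] 30.2 [[515.37   9.55]]
[315.28 262.32] 31.3 [[492.61   6.24]]
[316.69 269.81] 31.4 [[470.1    2.31]]
```

View pics/crop9.png

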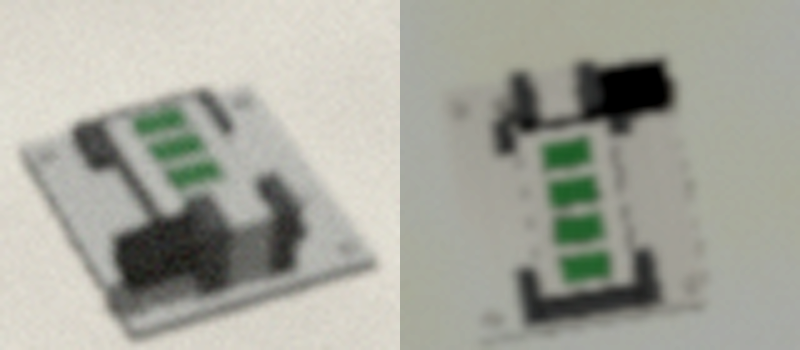

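The pin is home. Its handle is against the -y ear (right crop (635,88), left crop (165,250)) with no gap, the carrier's chips haven't moved, and the gripper is well clear.

```bash
python3 -c "
from plant import robot
print(robot.close_job())"
```

```text
the job is handed in; nothing more can be done
None
```

The lugged carrier is seated flat in the nest and locked with the long pin, handle against the ear, with nothing else touched; the job was handed in after about 24 s of robot time.

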